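# Close a bench gauge on a pedal spindle by its ratchet

### The job

Slide the carriage of the green bench gauge, with the pedal spindle lying in its cradle, fully home against the stop under the gauge's foot. Then turn the black ratchet cap on top clockwise (seen from above) until the foot sits on the spindle and the ratchet clutch has slipped about three clicks (at least two, at most five), then let go; hold it by the cap only, never by the metal thimble below it, and do not press it down. Leave the threadlock bottle, the spare spindle and the small white box where they are.

Things in the scene. Friction and masses are not known exactly. Their poses are not given: they have to be found in the camera images.
- gauge: green bench gauge, fixed, base 210 x 110 x 14 mm, cast arm reaching over it at 86 to 112 mm height with an upright measuring screw; origin on the bench under the screw's axis; x points along the carriage's travel from the push tab toward the column (home direction), z up. Its yaw differs each time
- carriage (a joint): slide of the aluminium carriage along the gauge's +x: 0 = fully out, 0.07 m = home on the stop; needs about 2 N to slide and stays where it is left
- push_tab (a point): centre of the red upright push tab at the front of the carriage: 10 mm thick along the gauge's x, 26 mm wide, 40 mm tall (20 mm above and below this point); it can be pushed or pinched; moves with the carriage, z is fixed
- cap (a point): centre of the black knurled ratchet cap, a cylinder 30 mm in diameter and 30 mm tall on the screw's vertical axis, free all round (15 mm above and below this point; the thimble begins just below the cap). While the screw runs, the cap sinks 18 mm per clockwise turn (2.9 mm per rad), and it stops sinking once the foot is on the spindle; take it along downward or let it slide through the fingers
- ratchet (a joint): angle by which the clutch has slipped, cap against thimble, in rad: 0 at the start, grows when the cap is turned clockwise while the screw is held up; one click each 0.314 rad (20 a turn). The screw runs at about 0.13 N m; the clutch slips at 0.18 to 0.26 N m, so a grip of 15 to 25 N on the cap is enough. From the start the cap turns 1.2 to 4.6 rad (not known beforehand) before the foot lands
- screw: the measuring screw with all it carries (steel foot 14 mm in diameter at its lower end, thimble, cap); its origin is a mere reference point that sinks with it. The foot presses on the spindle with about 40 to 50 N when the clutch slips; over 70 N (as when the cap is also pushed down, or the thimble turned) would mark the spindle
- thimble: bare metal thimble under the cap, 22 mm in diameter and 22 mm tall, narrower than the cap; not to be held. Its origin is a mere reference point on the axis
- spindle: turned steel pedal spindle, 18 x 84 x 18 mm, loose in the carriage's cradle, lying across the gauge; origin at the centre of its underside. It rides along with the carriage
- bottle: red threadlock bottle with white pointed cap, 22 x 27 x 92 mm, loose, standing on the bench left of the gauge; origin at the centre of its underside; bystander
- spare_spindle: a second, equal pedal spindle, 18 x 84 x 18 mm, loose on the bench right of the gauge; origin at the centre of its underside; bystander
- pin_box: small white box, 37 x 53 x 24 mm, loose on the bench left of the gauge; origin at the centre of its underside; bystander
Not all that is in view belongs to the job. What is shaped like the spindle but yellow is not meant.

How it is judged:
By the outcome, as a careful person would: the job done as asked, in the order asked, and still so for the second after the job is handed in, with the robot touching nothing.
It also fails if it takes over 72 s, if anything falls off the work surface, if the arm or the gripper's body presses on something with over 40 N, if the wrist force passes 120 N, or if a joint passes its speed limit or range.

### The arm

A 6-joint arm with a two-finger parallel gripper is mounted at the origin on a cart in front of the work surface, level with it; the furniture and walls round the work are solid. World frame = base frame: x ahead of the robot, y to its left, z up, the work surface at z = 0. Lengths are in mm, angles in degrees, forces in N, time in s.
With the tool pointing down it reaches from about 300 to 850 mm from the base axis. Payload 4.2 kg.
Tool frame: the origin (TCP) lies at the very end of the fingers, on their centre line; the grasp point (between the pads) lies 19 mm behind it; z points along the fingers, y is the line along which they close (so a half turn about z gives the same grasp; the last joint's range is limited). The gripper opens to 91 mm and grips with 3 to 60 N. Pads are 32 mm wide; open, the fingers measure 118 mm over their backs; the gripper's body (76 mm by 178 mm) begins 60 mm behind the grasp point.
Start: joints at [72.651, 18.312, 89.639, -0, 72.044, -1.146], TCP at [160.453, 552.176, 213.976] pointing down, gripper open.
Joint ranges: [-177.97, 177.97], [-48.28, 115.42], [12.27, 149.76], [-77.06, 257.06], [2.81, 150.46], [-146.56, 146.56]. Speed limits (degrees/s): [147.25, 147.25, 180, 180, 180, 180].

### API

Orientations are given as [roll, pitch, yaw] about the fixed x, y, z axes, in that order (R = Rz(yaw) Ry(pitch) Rx(roll)).
In Python, from workcell import env, eyes gives the robot as it stands.
- The arm moves only by the tool send_rows, never from a script. Its argument "targets" is text: rows parted by semicolons, each of 7 numbers parted by spaces: the shift along the tool's x, y, z in m, then the turn, a rotation vector about the tool's x, y, z in degrees, then the opening in per cent of the stroke, from 0 (shut) to 100 (fully open). A call has 1 to 12 rows; each row is the pose to reach, as a shift and turn from the pose commanded when the call began, along the tool's axes at that moment; what a row does not reach only later rows make up. A row lasts 1/12 s, in which the tool goes at most 41.7 mm and 7.16 degrees, less where a joint would pass 70% of its speed; a pose out of reach is approached as far as the arm can. A call with a gripper value outside its range is refused whole. The fingers move at their own pace and stop on an object; "grip_force" is the grip in N (left out, the last holds). Time passes only in rows, so rows that repeat a pose let the fingers close. It gives the time, the measured TCP pose, the force, the opening and the grip force at its end, in the units of the state.
- env.state(): the state, without advancing time (a new reading comes with each control period).
- eyes.grab_frame(name): name is "scene" or "top" or "wrist"; returns a dict with "image" (384x512x3 uint8, blue, green, red), "fovy" (degrees; the focal length in pixels is half the picture's height over the tangent of half this angle, whatever the lens; pixels are square), "cx", "cy" (the principal point, pixels), "eye" and "attitude" of the camera in the world. Camera axes: x right, y up, looking along -z (the intrinsics and any distortion apply to the point x, -y, -z); pixel columns grow to the right and rows downward; lengths in mm; the calibration is good to about 2 mm. A picture is of the moment at which its call begins. There is no depth.
- env.job_done(): hands the job in; it is judged then, once.
The state is a dict: "time_s": time; "qpos": joint angles; "qvel": joint speeds; "effort": joint torques, N m; "ee_pos": TCP position; "ee_rot": TCP orientation; "force": force on the tool from outside, world axes, zero at the start; "torque": the same for the moment, N m; "gripper_width": finger opening in mm; "gripper_force": force on a finger pad.
Only numpy, scipy, OpenCV 4.12 (cv2) and the standard library are available. Lean on these libraries where they do the work, as an engineer would, in place of code of your own. Each camera call takes 0.05 s, during which the arm holds its last target. There are 200 camera calls.

## Working session

There is one attempt and no reset: what is moved stays moved. The work goes in short steps, Python scripts to look and compute and a tool call to move; the robot and the scene stay as the last step left them, time stands still between calls to the robot, and variables do not carry over. Pictures are saved under pics/ and viewed, at most 10 in all, crops included, and the job is handed in when it is done.

Besides the shell and the picture viewer there is one more tool, called after "Emit:" as name(argument=value, ...) on one line, values as JSON. send_rows: Moves the arm, as the interface text tells. Its arguments: {"type":"object","properties":{"targets":{"type":"string"},"grip_force":{"type":"number"}},"required":["targets"]}

```bash
mkdir -p pics; ls; python3 - <<'E'
from workcell import env, eyes
import cv2
for n in ("scene","top"):
    f=eyes.grab_frame(n); cv2.imwrite(f"pics/{n}0.png",f["image"])
    print(n,{k:v for k,v in f.items() if k!="image"})
print(env.state())
E
```

```text
pics
scene {'fovy': 46.98337365534329, 'cx': 255.3393481896418, 'cy': 183.49600856336423, 'eye': array([ 200.10162432, -529.09701401,  708.04849452]), 'attitude': array([ 46.6706604 ,   0.09244195, -32.20627713])}
top {'fovy': 50.094018725918104, 'cx': 255.7067536032892, 'cy': 188.22853526175274, 'eye': array([385.39046806, -32.10460838, 974.18283581]), 'attitude': array([ 1.18085986e+01,  8.03830562e-02, -8.72789685e+01])}
{'time_s': 0.1, 'qpos': array([ 7.26507307e+01,  1.83479205e+01,  8.96988324e+01, -2.05142261e-03,
        7.20432193e+01, -1.14549379e+00]), 'qvel': array([-0.0112717 , -0.12881882, -0.17008288, -0.04440953, -0.00734519,
       -0.01188694]), 'effort': array([ 5.67098614e-04, -4.13329554e+01, -2.32509452e+01,  7.27953343e-02,
        4.20462212e-02, -5.41323777e-05]), 'ee_pos': array([160.33028829, 551.7334607 , 213.2088792 ]), 'ee_rot': array([-1.79910007e+02,  1.51448949e-04,  1.63796859e+02]), 'force': array([ 0.01898106,  0.96459931, -0.10774168]), 'torque': array([ 0.02353933,  0.01767071, -0.02401385]), 'gripper_force': 0.0, 'gripper_width': 91.23781305524132}
```

View pics/scene0.png

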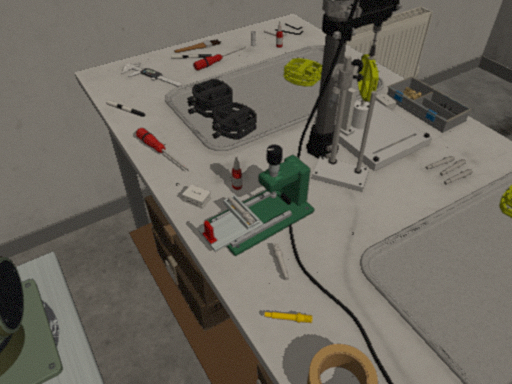

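View pics/top0.png

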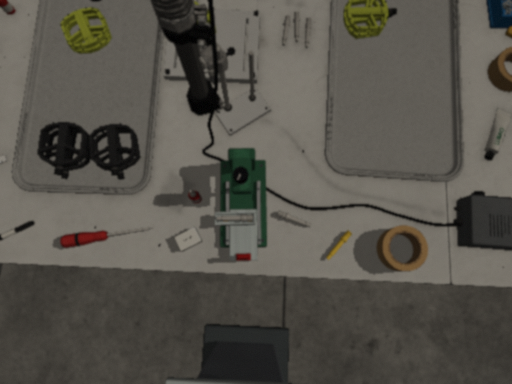

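The gauge is at scene (262,205) / top (243,195), with the red tab at scene (209,231) / top (243,257) and the black cap at scene (274,153) / top (240,175). The steel spindle is in the cradle at top (236,217). The spare spindle (top 292,218) and the yellow one (top 338,245) are not meant.

```bash
cat > h.py <<'E'
import numpy as np, cv2
from scipy.spatial.transform import Rotation as R
def ray(f,px):
    h=f["image"].shape[0]; fl=h/2/np.tan(np.radians(f["fovy"]/2))
    d=np.array([(px[0]-f["cx"])/fl,-(px[1]-f["cy"])/fl,-1.])
    return np.array(f["eye"]),R.from_euler("xyz",f["attitude"],degrees=True).as_matrix()@d
def plane(f,px,z):
    e,d=ray(f,px); return e+d*(z-e[2])/d[2]
def cross(f1,p1,f2,p2):
    e1,d1=ray(f1,p1); e2,d2=ray(f2,p2)
    s=np.linalg.lstsq(np.c_[d1,-d2],e2-e1,rcond=None)[0]
    a,b=e1+s[0]*d1,e2+s[1]*d2
    return (a+b)/2,np.linalg.norm(a-b)
def proj(f,p):
    h=f["image"].shape[0]; fl=h/2/np.tan(np.radians(f["fovy"]/2))
    c=R.from_euler("xyz",f["attitude"],degrees=True).as_matrix().T@(np.array(p)-f["eye"])
    return np.array([f["cx"]-fl*c[0]/c[2],f["cy"]+fl*c[1]/c[2]])
def blobs(m,box,amin=8):
    x0,y0,x1,y1=box; k=np.zeros(m.shape,np.uint8); k[y0:y1,x0:x1]=m[y0:y1,x0:x1]
    n,l,s,c=cv2.connectedComponentsWithStats(k.astype(np.uint8))
    return [(s[i].tolist(),c[i].round(1).tolist()) for i in range(1,n) if s[i][4]>=amin],l
E
python3 - <<'E'
from h import *
from workcell import eyes
F={n:eyes.grab_frame(n) for n in("scene","top")}
B={"scene":(190,135,320,255),"top":(205,140,275,270)}
P={}
for n,f in F.items():
    im=f["image"]; hsv=cv2.cvtColor(im,cv2.COLOR_BGR2HSV); h,s,v=cv2.split(hsv)
    red=((h<8)|(h>172))&(s>130)&(v>60); blk=(v<50)&(s<110); grn=(h>60)&(h<95)&(s>90)
    for nm,m in(("red",red),("blk",blk),("grn",grn)): 
        b,l=blobs(m,B[n],10); print(n,nm,b)
    x0,y0,x1,y1=B[n]
    cv2.imwrite(f"pics/c_{n}.png",cv2.resize(im[y0:y1,x0:x1],None,fx=4.4,fy=4.4,interpolation=cv2.INTER_CUBIC))
    g=cv2.findNonZero((grn[y0:y1,x0:x1]).astype(np.uint8)); print(cv2.minAreaRect(g),"offset",x0,y0)
a=cv2.imread("pics/c_scene.png");b=cv2.imread("pics/c_top.png")
H=520;a=cv2.resize(a,(int(a.shape[1]*H/a.shape[0]),H));b=cv2.resize(b,(int(b.shape[1]*H/b.shape[0]),H))
c=np.hstack([a,b[:, :]]);c=cv2.resize(c,None,fx=min(1,799/c.shape[1]),fy=min(1,799/c.shape[1]));print(c.shape,a.shape,b.shape);cv2.imwrite("pics/c.png",c)
E
```

```text
scene red [([232, 169, 9, 10, 66], [235.9, 173.5]), ([232, 185, 7, 5, 16], [234.9, 187.3]), ([203, 221, 14, 23, 168], [208.9, 232.5])]
scene blk [([213, 135, 7, 3, 14], [215.9, 135.8]), ([223, 135, 22, 4, 58], [234.4, 136.1]), ([298, 135, 6, 23, 35], [300.1, 146.1]), ([307, 135, 13, 19, 105], [313.3, 143.4]), ([267, 145, 15, 20, 185], [274.5, 154.3]), ([312, 149, 8, 9, 20], [316.6, 154.0]), ([259, 178, 4, 7, 10], [260.0, 180.6]), ([263, 181, 7, 10, 18], [266.1, 185.7]), ([291, 185, 8, 8, 19], [294.1, 188.1]), ([285, 188, 6, 9, 11], [287.6, 192.1]), ([281, 191, 10, 14, 52], [285.6, 197.5]), ([293, 196, 4, 7, 10], [294.5, 198.9]), ([289, 224, 9, 31, 60], [292.4, 240.1])]
scene grn [([228, 156, 86, 99, 2777], [280.8, 199.1])]
((80.76002502441406, 58.113895416259766), (72.55952453613281, 133.990966796875), 60.524105072021484) offset 190 135
top red [([236, 254, 14, 6, 78], [242.8, 256.4])]
top blk [([205, 140, 9, 10, 25], [209.6, 144.7]), ([205, 152, 26, 59, 174], [220.2, 174.2]), ([259, 163, 5, 5, 14], [261.1, 165.1]), ([232, 166, 16, 19, 190], [240.3, 174.3]), ([224, 181, 9, 13, 39], [227.4, 188.0]), ([253, 181, 4, 27, 34], [255.1, 194.3]), ([265, 188, 10, 7, 21], [269.7, 190.7]), ([220, 226, 9, 22, 81], [222.6, 237.7])]
top grn [([221, 149, 45, 97, 1927], [244.1, 182.4]), ([221, 226, 4, 21, 68], [222.4, 235.7])]
((38.0, 57.5), (97.0, 44.0), 90.0) offset 205 140
(493, 799, 3) (520, 563, 3) (520, 280, 3)
```

View pics/c.png

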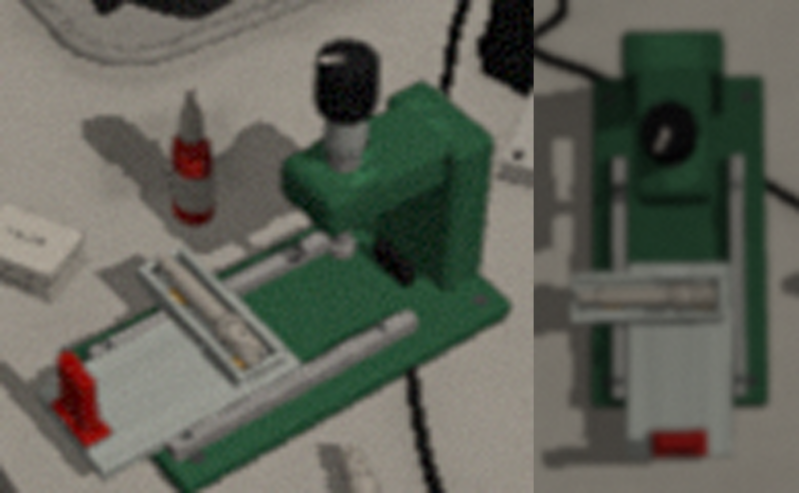

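The crop confirms the target: upright red tab at the carriage front, steel spindle in the cradle, black cap with a white mark over the arm.

```bash
python3 - <<'E'
from h import *
from workcell import eyes
F={n:eyes.grab_frame(n) for n in("scene","top")}
s,t=F["scene"],F["top"]
print("tab",cross(s,(208.9,232.5),t,(242.8,256.4)))
print("cap",cross(s,(274.5,154.3),t,(240.3,174.8)))
# base right edge & corner in top view at z=14: columns per row where green ends
im=t["image"];h,sa,v=cv2.split(cv2.cvtColor(im,cv2.COLOR_BGR2HSV));g=(h>60)&(h<95)&(sa>90)
pr=[];pl=[]
for r in range(163,244):
    c=np.flatnonzero(g[r,215:275])+215
    if len(c): pr.append(plane(t,(c[-1]+.5,r),14)[:2]); 
pr=np.array(pr); k=np.polyfit(pr[:,0],pr[:,1],1)
for _ in range(3):
    e=pr[:,1]-np.polyval(k,pr[:,0]); q=abs(e)<2.5; k=np.polyfit(pr[q,0],pr[q,1],1)
print("yaw",np.degrees(np.arctan(k[0])),q.sum(),"y at 200,300",np.polyval(k,[200,300]), pr[:,0].min(),pr[:,0].max())
for p in [(232,0),(248,0)]: pass
for z in (120,140,160): print(z,plane(t,(240.3,174.8),z).round(1),plane(s,(274.5,154.3),z).round(1))
for z in(30,45,60): print(z,plane(t,(242.8,256.4),z).round(1),plane(s,(208.9,232.5),z).round(1))
E
```

```text
tab (array([ 4.23294808e+02, -2.23151689e-01,  4.10895742e+01]), np.float64(1.0153268286408814))
cap (array([581.37480084,   9.40379235, 163.80483005]), np.float64(1.0272281643312944))
yaw 3.3969637199145084 81 y at 200,300 [-65.1965386  -59.26076189] 457.09514183174207 648.9965687704916
120 [591.5  11.9 120. ] [612.6  52.6 120. ]
140 [586.6  10.8 140. ] [598.6  32.8 140. ]
160 [581.8   9.8 160. ] [584.6  13.  160. ]
30 [4.233e+02 3.000e-01 3.000e+01] [427.5   8.4  30. ]
45 [ 4.227e+02 -2.000e-01  4.500e+01] [422.5  -3.5  45. ]
60 [422.1  -0.7  60. ] [417.4 -15.4  60. ]
```

```bash
cat >> h.py <<'E'
U=np.array([np.cos(np.radians(3.4)),np.sin(np.radians(3.4)),0]); CAP=np.array([581.4,9.4,0])
def row(target,yaw):
    from workcell import env
    st=env.state(); A=R.from_euler("xyz",st["ee_rot"],degrees=True); B=R.from_euler("xyz",[180,0,yaw],degrees=True)
    d=A.inv().apply(np.array(target)-st["ee_pos"])/1000; r=(A.inv()*B).as_rotvec(degrees=True)
    print("row",d.round(4),r.round(1)," at",st["ee_pos"].round(1),st["ee_rot"].round(1),"q",st["qpos"].round(1),"F",st["force"].round(1),"T",st["torque"].round(3),"t",round(st["time_s"],2),"w",round(st["gripper_width"],1),round(st["gripper_force"],1))
E
python3 - <<'E'
from h import *
p=CAP-209*U; p[2]=200; row(p,183.4)
E
```

```text
row [-0.3588 -0.4737  0.0139] [ -0.   -0.  -19.6]  at [160.4 552.  213.7] [-180.    -0.   163.8] q [72.7 18.3 89.7  0.  72.  -1.1] F [ 0.1 -0.3  0.3] T [ 0.011 -0.023 -0.029] t 0.3 w 90.9 0.0
```

Emit:
send_rows(targets="-0.359 -0.474 0.014 0 0 -19.6 0;-0.359 -0.474 0.014 0 0 -19.6 0;-0.359 -0.474 0.014 0 0 -19.6 0;-0.359 -0.474 0.014 0 0 -19.6 0;-0.359 -0.474 0.014 0 0 -19.6 0;-0.359 -0.474 0.014 0 0 -19.6 0;-0.359 -0.474 0.014 0 0 -19.6 0;-0.359 -0.474 0.014 0 0 -19.6 0;-0.359 -0.474 0.014 0 0 -19.6 0;-0.359 -0.474 0.014 0 0 -19.6 0;-0.359 -0.474 0.014 0 0 -19.6 0;-0.359 -0.474 0.014 0 0 -19.6 0", grip_force=20)

```text
time_s: 1.3
ee_pos: [339.2, 83.4, 202.5]
ee_rot: [180.0, 0.1, -176.6]
force: [0.9, 1.1, -0.1]
gripper_width: 14.2
gripper_force: 0.0
```

```bash
python3 - <<'E'
from h import *
p=CAP-209*U; p[2]=200; row(p,183.4)
E
```

```text
row [-0.0283 -0.0883  0.0025] [0.  0.1 0. ]  at [339.2  83.4 202.5] [ 1.800e+02  1.000e-01 -1.766e+02] q [ 11.9  -2.1 116.2   0.   65.8 -81.5] F [ 0.9  1.1 -0.1] T [-0.007 -0.031  0.028] t 1.3 w 14.2 0.0
```

Emit:
send_rows(targets="-0.028 -0.088 0.0025 0 0 0 0;-0.028 -0.088 0.0025 0 0 0 0;-0.028 -0.088 0.0025 0 0 0 0;-0.028 -0.088 0.0025 0 0 0 0;-0.028 -0.088 0.0025 0 0 0 0")

```text
time_s: 1.72
ee_pos: [371.9, -0.8, 199.5]
ee_rot: [179.9, -0.0, -176.7]
force: [0.7, 0.4, 0.8]
gripper_width: 0.3
gripper_force: 0.0
```

```bash
python3 - <<'E'
from h import *
from workcell import eyes
p=CAP-209*U; p[2]=32; row(p,183.4)
f=eyes.grab_frame("wrist"); cv2.imwrite("pics/w1.png",f["image"]); print(f["eye"],f["attitude"],f["fovy"],f["cx"],f["cy"])
E
```

```text
row [-0.0008 -0.0024  0.1675] [ 0.1 -0.  -0.1]  at [371.9  -0.8 199.5] [ 179.9   -0.  -176.7] q [-1.900e+00  3.000e-01  1.143e+02  1.000e-01  6.540e+01 -9.520e+01] F [0.7 0.4 0.8] T [ 0.01   0.046 -0.04 ] t 1.72 w 0.3 0.0
[300.07972777  -4.6569053  369.63592995] [-1.50336900e+01 -1.69387366e-02  9.32390912e+01] 68.369746709531 260.80059489313794 188.9247718869929
```

View pics/w1.png

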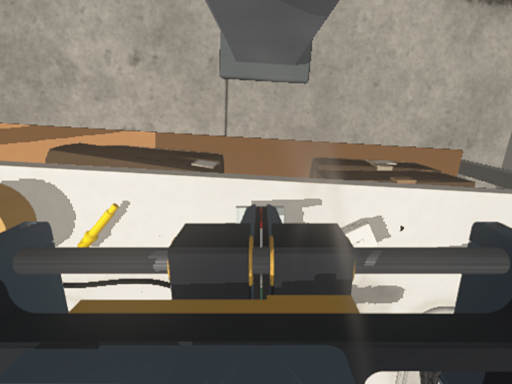

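Wrist view: the closed fingers hide the gauge, and the tab shows at (262,212), in line with them laterally. Next, descend in front of it.

Emit:
send_rows(targets="-0.001 -0.002 0.04 0 0 0 0;-0.001 -0.002 0.08 0 0 0 0;-0.001 -0.002 0.12 0 0 0 0;-0.001 -0.002 0.15 0 0 0 0;-0.001 -0.002 0.167 0 0 0 0;-0.001 -0.002 0.167 0 0 0 0;-0.001 -0.002 0.167 0 0 0 0")

```text
time_s: 2.35
ee_pos: [372.8, -1.4, 32.5]
ee_rot: [180.0, -0.1, -176.4]
force: [0.4, -0.1, 0.4]
gripper_width: 0.5
gripper_force: 0.0
```

```bash
python3 - <<'E'
from h import *
from workcell import eyes
p=CAP-(158+21)*U; p[2]=32; row(p,183.4)
s=eyes.grab_frame("scene")["image"][150:270,150:310]; cv2.imwrite("pics/s1.png",cv2.resize(s,None,fx=4,fy=4,interpolation=cv2.INTER_CUBIC))
E
```

```text
row [-0.0299 -0.0017  0.0005] [ 0.  -0.1  0.2]  at [372.8  -1.4  32.5] [ 1.800e+02 -1.000e-01 -1.764e+02] q [ -2.   13.7 129.    0.   37.4 -95.6] F [ 0.4 -0.1  0.4] T [0.024 0.037 0.007] t 2.35 w 0.5 0.0
```

View pics/s1.png

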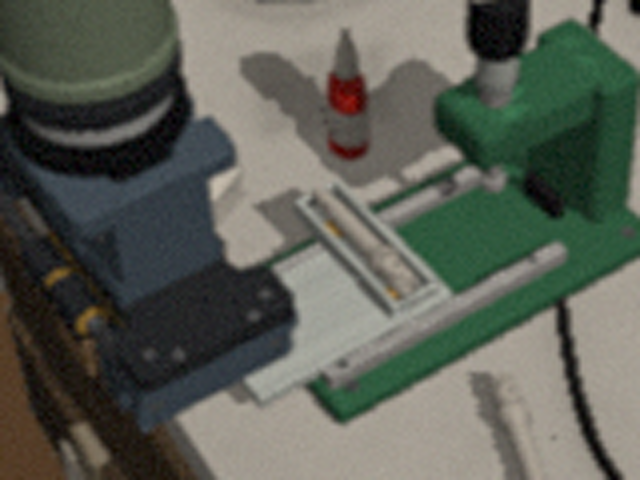

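Path clear. The gripper stands in front of the tab, so I push.

Emit:
send_rows(targets="-0.010 -0.002 0 0 0 0 0;-0.018 -0.002 0 0 0 0 0;-0.024 -0.002 0 0 0 0 0;-0.029 -0.002 0 0 0 0 0;-0.034 -0.002 0 0 0 0 0;-0.040 -0.002 0 0 0 0 0;-0.046 -0.002 0 0 0 0 0;-0.052 -0.002 0 0 0 0 0;-0.058 -0.002 0 0 0 0 0;-0.064 -0.002 0 0 0 0 0;-0.070 -0.002 0 0 0 0 0;-0.076 -0.002 0 0 0 0 0")

```text
time_s: 3.4
ee_pos: [449.9, -0.3, 32.6]
ee_rot: [180.0, -0.0, -176.6]
force: [-2.8, -0.4, 2.1]
gripper_width: 0.5
gripper_force: 1.3
```

Emit:
send_rows(targets="-0.004 0 0 0 0 0 0;-0.008 0 0 0 0 0 0;-0.011 0 0 0 0 0 0;-0.014 0 0 0 0 0 0;-0.016 0 0 0 0 0 0")

```text
time_s: 3.82
ee_pos: [465.6, 0.7, 32.6]
ee_rot: [180.0, 0.0, -176.6]
force: [-1.7, 0.1, 0.9]
gripper_width: 0.7
gripper_force: 1.1
```

```bash
python3 - <<'E'
from h import *
from workcell import eyes
p=CAP-(88+21)*U; p[2]=32; row(p,183.4)
E
```

```text
row [-0.0071  0.0018  0.0006] [ 0.  0. -0.]  at [465.6   0.7  32.6] [ 180.     0.  -176.6] q [ -1.3  20.3 117.7   0.   41.9 -94.7] F [-1.7  0.1  0.9] T [ 0.     0.343 -0.053] t 3.82 w 0.7 1.1
```

Pushing at about 2 N. Slower now, until the force rises.

Emit:
send_rows(targets="-0.002 0 0 0 0 0 0;-0.004 0 0 0 0 0 0;-0.005 0 0 0 0 0 0;-0.006 0 0 0 0 0 0;-0.006 0 0 0 0 0 0")

```text
time_s: 4.23
ee_pos: [471.5, 1.0, 32.6]
ee_rot: [180.0, 0.0, -176.6]
force: [-2.2, -0.2, -0.4]
gripper_width: 0.6
gripper_force: 0.7
```

Emit:
send_rows(targets="-0.001 0 0 0 0 0 0;-0.002 0 0 0 0 0 0;-0.002 0 0 0 0 0 0")

```text
time_s: 4.48
ee_pos: [471.4, 1.0, 32.6]
ee_rot: [180.0, -0.2, -176.6]
force: [-5.9, -1.3, 4.3]
gripper_width: -0.1
gripper_force: 3.1
```

Emit:
send_rows(targets="-0.001 0 0 0 0 0 0;-0.002 0 0 0 0 0 0;-0.002 0 0 0 0 0 0")

```text
time_s: 4.73
ee_pos: [471.3, 1.1, 32.3]
ee_rot: [180.0, -0.5, -176.6]
force: [-10.3, -1.7, 7.1]
gripper_width: 0.6
gripper_force: 5.1
```

Stopped at x≈471 with the force rising: home on the stop. Back off and rise.

Emit:
send_rows(targets="0.005 0 0 0 0 0 0;0.015 0 0 0 0 0 0;0.035 0 0 0 0 0 0;0.055 0 0 0 0 0 0;0.055 0 -0.03 0 0 0 0;0.055 0 -0.07 0 0 0 0;0.055 0 -0.11 0 0 0 0;0.055 0 -0.15 0 0 0 0;0.055 0 -0.19 0 0 0 0;0.055 0 -0.2 0 0 0 50;0.055 0 -0.2 0 0 0 80")

```text
time_s: 5.65
ee_pos: [422.9, -2.1, 236.5]
ee_rot: [-180.0, 0.6, -176.6]
force: [0.0, 0.0, -0.2]
gripper_width: 11.2
gripper_force: 0.0
```

```bash
python3 - <<'E'
from h import *
from workcell import eyes
F={n:eyes.grab_frame(n) for n in("scene","top")}
B={"scene":(190,135,320,255),"top":(205,140,275,270)}
for n,f in F.items():
    im=f["image"]; h,s,v=cv2.split(cv2.cvtColor(im,cv2.COLOR_BGR2HSV))
    red=((h<8)|(h>172))&(s>130)&(v>60); blk=(v<50)&(s<110)
    print(n,"red",blobs(red,B[n],15)[0]); print("blk",[b for b in blobs(blk,B[n],80)[0]])
x=F["scene"]["image"][135:255,180:320];y=F["top"]["image"][140:260,205:275]
cv2.imwrite("pics/s2.png",cv2.resize(np.hstack([x,y]),None,fx=3.8,fy=3.8,interpolation=cv2.INTER_CUBIC))
row([500,4,230],183.4)
E
```

```text
scene red [([232, 169, 10, 10, 72], [236.1, 173.5]), ([232, 185, 9, 5, 20], [235.9, 187.3]), ([232, 205, 14, 23, 168], [238.1, 216.7])]
blk [([190, 135, 22, 24, 236], [196.0, 143.8]), ([307, 135, 13, 23, 118], [313.9, 145.5]), ([267, 145, 15, 20, 179], [274.9, 154.0])]
top red []
blk [([205, 153, 25, 23, 86], [219.3, 161.5]), ([231, 166, 18, 19, 200], [240.2, 174.4]), ([235, 200, 40, 70, 596], [261.2, 253.1])]
row [-0.0802  0.0012  0.0023] [ 0.  0. -0.]  at [420.   -2.  232.2] [ 180.     0.  -176.6] q [ -1.8   3.4 106.1   0.   70.4 -95.2] F [0.1 0.4 0.4] T [0.017 0.013 0.047] t 5.75 w 18.8 0.0
```

View pics/s2.png

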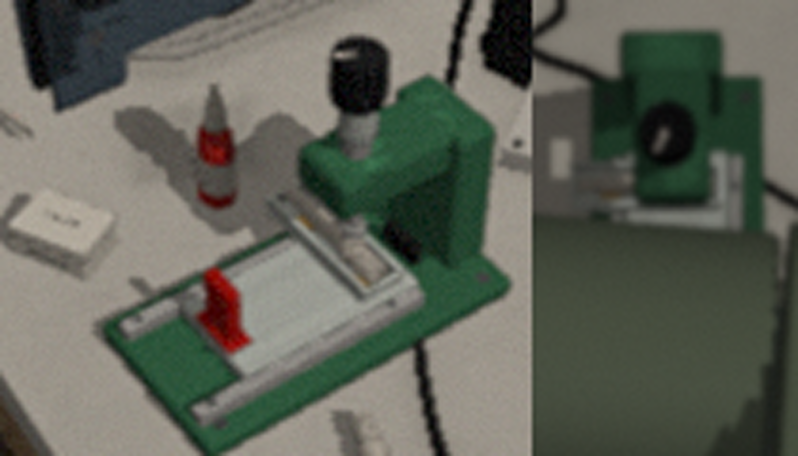

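Carriage moved: tab now at scene (238,217), spindle and cradle under the foot, cap at scene (275,154) / top (240,174), bottle untouched. Check the tab travel and cap height numerically.

```bash
python3 - <<'E'
from h import *
from workcell import eyes
s,t=eyes.grab_frame("scene"),eyes.grab_frame("top")
a=plane(s,(208.9,232.5),41);b=plane(s,(238.1,216.7),41);print("travel",(b-a).round(1),np.linalg.norm(b-a))
th=np.linspace(0,2*np.pi,60)
for n,f in(("scene",s),("top",t)):
  P=np.array([proj(f,[581.4+15*np.cos(q),9.4+15*np.sin(q),z]) for q in th for z in(149,179)])
  print(n,P.min(0).round(1),P.max(0).round(1))
E
```

```text
travel [70.   5.5  0. ] 70.20889073655981
scene [266.4 143.3] [282.3 165.2]
top [232.6 165.5] [248.  183.4]
```

```bash
python3 - <<'E'
from h import *
row([580.9,9.4,215],233)
E
```

```text
row [-0.1621  0.0018  0.0154] [  0.1  -0.2 -49.6]  at [419.3  -2.  230.9] [ 180.    -0.2 -176.6] q [ -1.8   3.5 106.2   0.   70.5 -95.2] F [-0.1  0.8 -0.2] T [ 0.045  0.005 -0.052] t 5.85 w 26.9 0.0
```

Emit:
send_rows(targets="-0.03 0.002 0 0 0 -7 70;-0.06 0.002 0 0 0 -14 70;-0.09 0.002 0 0 0 -21 70;-0.12 0.002 0 0 0 -28 70;-0.15 0.002 0 0 0 -35 70;-0.162 0.002 0.0 0 0 -42 70;-0.162 0.002 0.01 0 0 -49.6 70;-0.162 0.002 0.0155 0 0 -49.6 70;-0.162 0.002 0.0155 0 0 -49.6 70;-0.162 0.002 0.0155 0 0 -49.6 70")

```text
time_s: 6.68
ee_pos: [580.9, 9.6, 215.7]
ee_rot: [179.8, -0.1, -127.2]
force: [0.1, 0.2, 0.1]
gripper_width: 63.6
gripper_force: 0.0
```

```bash
python3 - <<'E'
from h import *
row([580.9,9.4,157],233)
E
```

```text
row [ 0.     -0.0003  0.0587] [ 0.2 -0.1 -0.2]  at [580.9   9.6 215.7] [ 1.798e+02 -1.000e-01 -1.272e+02] q [  -0.2   18.9   88.5    0.    72.8 -143. ] F [0.1 0.2 0.1] T [-0.042  0.051  0.002] t 6.68 w 63.6 0.0
```

Emit:
send_rows(targets="0 0 0.02 0 0 0 70;0 0 0.035 0 0 0 70;0 0 0.048 0 0 0 70;0 0 0.0585 0 0 0 70;0 0 0.0585 0 0 0 70;0 0 0.0585 0 0 0 70")

```text
time_s: 7.18
ee_pos: [581.7, 9.5, 158.7]
ee_rot: [180.0, -0.0, -127.0]
force: [0.6, 0.2, 0.2]
gripper_width: 63.9
gripper_force: 0.0
```

```bash
python3 - <<'E'
from h import *
from workcell import eyes
row([580.9,9.4,157],233)
s=eyes.grab_frame("scene")["image"][100:220,200:340];w=eyes.grab_frame("wrist")["image"]
cv2.imwrite("pics/g1.png",np.hstack([cv2.resize(s,None,fx=3,fy=3,interpolation=cv2.INTER_CUBIC),cv2.resize(w,(360*4//3-110,360))]))
E
```

```text
row [0.0006 0.0006 0.0017] [ 0. -0. -0.]  at [581.7   9.5 158.7] [ 180.   -0. -127.] q [  -0.2   21.2   93.6    0.    65.2 -143.1] F [0.6 0.2 0.2] T [ 0.057  0.059 -0.002] t 7.18 w 63.9 0.0
```

View pics/g1.png

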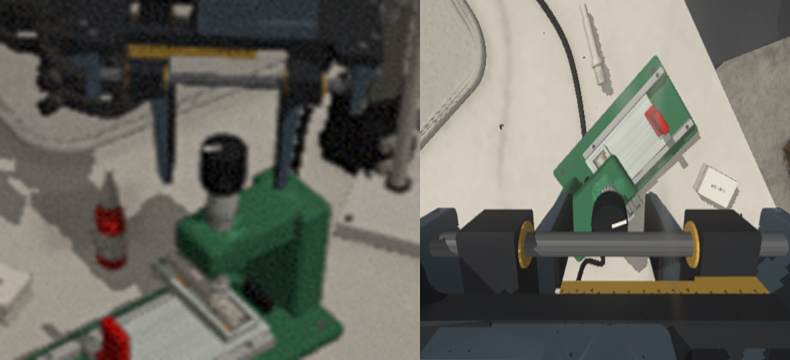

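Fingers straddle the cap (cap at crop (223,165), finger tips at (168,183) and (282,187)), tips above the cap's lower edge. Closing.

Emit:
send_rows(targets="0.0005 0.0005 0 0 0 0 36;0.0005 0.0005 0 0 0 0 34;0.0005 0.0005 0 0 0 0 32;0.0005 0.0005 0 0 0 0 30;0.0005 0.0005 0 0 0 0 20;0.0005 0.0005 0 0 0 0 20;0.0005 0.0005 0 0 0 0 20;0.0005 0.0005 0 0 0 0 20", grip_force=18)

```text
time_s: 7.95
ee_pos: [581.3, 9.5, 158.8]
ee_rot: [180.0, 0.0, -127.0]
force: [-1.0, 0.5, 0.8]
gripper_width: 29.3
gripper_force: 18.0
```

```bash
python3 - <<'E'
from h import *
row([580.9,9.4,157],233)
E
```

```text
row [0.0003 0.0002 0.0018] [ 0.  0. -0.]  at [581.3   9.5 158.8] [ 180.    0. -127.] q [  -0.2   21.1   93.7    0.    65.2 -143.2] F [-1.   0.5  0.8] T [0.096 0.087 0.021] t 7.95 w 29.3 18.0
```

Emit:
send_rows(targets="0 0 0.0003 0 0 5 20;0 0 0.0005 0 0 10 20;0 0 0.0008 0 0 15 20;0 0 0.001 0 0 20 20;0 0 0.0013 0 0 25 20;0 0 0.0015 0 0 30 20;0 0 0.0018 0 0 35 20;0 0 0.002 0 0 40 20;0 0 0.0023 0 0 45 20;0 0 0.0025 0 0 50 20;0 0 0.0028 0 0 55 20;0 0 0.003 0 0 60 20")

```text
time_s: 8.95
ee_pos: [581.1, 10.0, 155.8]
ee_rot: [180.0, -0.0, 172.8]
force: [-0.2, 0.6, 1.0]
gripper_width: 29.3
gripper_force: 18.0
```

```bash
python3 - <<'E'
from h import *
row([581,9.4,155.8],173)
E
```

```text
row [ 0.     -0.0006 -0.    ] [ 0.1 -0.  -0.2]  at [581.1  10.  155.8] [180.   -0.  172.8] q [ -0.2  21.3  93.9   0.1  64.8 -83. ] F [-0.2  0.6  1. ] T [0.282 0.164 0.166] t 8.95 w 29.3 18.0
```

Emit:
send_rows(targets="0 0 0.0003 0 0 5 20;0 0 0.0005 0 0 10 20;0 0 0.0008 0 0 15 20;0 0 0.001 0 0 20 20;0 0 0.0013 0 0 25 20")

```text
time_s: 9.37
ee_pos: [581.2, 10.2, 154.5]
ee_rot: [179.9, -0.0, 147.8]
force: [-0.1, 1.2, 2.2]
gripper_width: 29.5
gripper_force: 18.0
```

```bash
cat > r.py <<'E'
from h import *
row([581,9.4,155],173)
E
python3 r.py
```

```text
row [-0.0003 -0.0008 -0.0005] [  0.1  -0.  -25.2]  at [581.2  10.2 154.5] [179.9  -0.  147.8] q [ -0.2  21.3  94.    0.1  64.6 -58. ] F [-0.1  1.2  2.2] T [0.299 0.028 0.137] t 9.37 w 29.5 18.0
```

Emit:
send_rows(targets="0 0 0.0003 0 0 5 20;0 0 0.0005 0 0 10 20;0 0 0.0008 0 0 15 20;0 0 0.001 0 0 20 20;0 0 0.0013 0 0 25 20")

```text
time_s: 9.78
ee_pos: [581.4, 10.3, 153.3]
ee_rot: [179.9, -0.1, 122.8]
force: [0.6, 2.7, 1.6]
gripper_width: 29.5
gripper_force: 18.0
```

```bash
python3 r.py
```

```text
row [-0.0006 -0.0008 -0.0017] [  0.1  -0.  -50.2]  at [581.4  10.3 153.3] [ 1.799e+02 -1.000e-01  1.228e+02] q [ -0.2  21.4  94.1   0.1  64.5 -33. ] F [0.6 2.7 1.6] T [0.387 0.093 0.078] t 9.78 w 29.5 18.0
```

Emit:
send_rows(targets="0 0 0.0003 0 0 5 20;0 0 0.0005 0 0 10 20;0 0 0.0008 0 0 15 20;0 0 0.001 0 0 20 20")

```text
time_s: 10.12
ee_pos: [581.5, 10.4, 152.3]
ee_rot: [179.9, -0.1, 102.8]
force: [0.4, 2.9, 1.7]
gripper_width: 29.3
gripper_force: 18.0
```

```bash
python3 r.py
```

```text
row [-0.0008 -0.0007 -0.0027] [  0.1  -0.  -70.2]  at [581.5  10.4 152.3] [ 1.799e+02 -1.000e-01  1.028e+02] q [ -0.2  21.4  94.2   0.1  64.3 -13. ] F [0.4 2.9 1.7] T [0.409 0.039 0.099] t 10.12 w 29.3 18.0
```

Emit:
send_rows(targets="0 0 0.0003 0 0 5 20;0 0 0.0005 0 0 10 20;0 0 0.0008 0 0 15 20;0 0 0.001 0 0 20 20")

```text
time_s: 10.45
ee_pos: [581.7, 10.4, 151.4]
ee_rot: [179.9, -0.1, 82.8]
force: [1.7, 2.6, 1.7]
gripper_width: 29.5
gripper_force: 18.0
```

```bash
python3 r.py
```

```text
row [-0.0011 -0.0006 -0.0036] [  0.1  -0.  -90.2]  at [581.7  10.4 151.4] [ 1.799e+02 -1.000e-01  8.280e+01] q [-0.2 21.5 94.3  0.1 64.2  7. ] F [1.7 2.6 1.7] T [0.418 0.012 0.212] t 10.45 w 29.5 18.0
```

```bash
cat > r.py <<'E'
from h import *
from workcell import env,eyes
T=[];Z=[]
for i in range(4):
    s=env.state();T.append(s["torque"][2]);Z.append(s["force"][2]); eyes.grab_frame("top")
s=env.state();T.append(s["torque"][2]);Z.append(s["force"][2])
print("Tz",np.round(T,3),np.mean(T).round(3),"Fz",np.mean(Z).round(2),"F",s["force"].round(1),s["ee_pos"].round(1),s["ee_rot"].round(1),"q6",s["qpos"][5].round(1),s["time_s"])
E
python3 r.py
```

```text
Tz [ 0.212  0.04  -0.073 -0.094 -0.05 ] 0.007 Fz 1.56 F [-0.3  3.9  1.4] [581.7  10.3 151.4] [ 1.799e+02 -1.000e-01  8.310e+01] q6 6.7 10.65
```

Emit:
send_rows(targets="0 0 0.0003 0 0 5 20;0 0 0.0005 0 0 10 20;0 0 0.0008 0 0 15 20;0 0 0.001 0 0 20 20")

```text
time_s: 10.98
ee_pos: [582.0, 10.2, 151.1]
ee_rot: [179.9, -0.1, 62.9]
force: [1.0, 4.4, 6.2]
gripper_width: 29.3
gripper_force: 18.0
```

```bash
python3 r.py
```

```text
Tz [ 0.16   0.118 -0.002  0.026  0.03 ] 0.066 Fz 5.57 F [-0.3  3.5  5.3] [582.   10.2 151.1] [ 1.799e+02 -1.000e-01  6.310e+01] q6 26.7 11.1833
```

Fz jumped and the sink stopped: the foot has probably landed near yaw 78°. Relieve 0.7 mm and turn 20° without descending, as a check.

Emit:
send_rows(targets="0 0 -0.0007 0 0 5 20;0 0 -0.0007 0 0 10 20;0 0 -0.0007 0 0 15 20;0 0 -0.0007 0 0 20 20")

```text
time_s: 11.52
ee_pos: [582.0, 10.1, 151.2]
ee_rot: [180.0, -0.1, 42.9]
force: [0.8, 4.1, 2.4]
gripper_width: 29.6
gripper_force: 18.0
```

```bash
python3 r.py
```

```text
Tz [ 0.122  0.013 -0.009  0.011 -0.018] 0.024 Fz 2.53 F [3.7 4.8 2.3] [582.   10.1 151.2] [ 1.80e+02 -1.00e-01  4.32e+01] q6 46.6 11.7167
```

```bash
python3 - <<'E'
from h import *
from workcell import eyes
w=eyes.grab_frame("wrist")["image"];s=eyes.grab_frame("scene")["image"]
cv2.imwrite("pics/w2.png",w);cv2.imwrite("pics/sc2.png",s)
g=cv2.imread("pics/g1.png"); a=g[:,420:]; b=cv2.resize(w,(370,360))
c1=cv2.resize(a[170:280,120:270],None,fx=2.6,fy=2.6); c2=cv2.resize(b[170:280,120:270],None,fx=2.6,fy=2.6)
d1=cv2.resize(g[100:230,150:310],(390,300));d2=cv2.resize(cv2.resize(s[100:220,200:340],None,fx=3,fy=3,interpolation=cv2.INTER_CUBIC)[100:230,150:310],(390,300))
cv2.imwrite("pics/cmp.png",np.vstack([np.hstack([c1,c2]),np.hstack([d1,d2])]))
E
```

```text
(no output)
```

View pics/cmp.png

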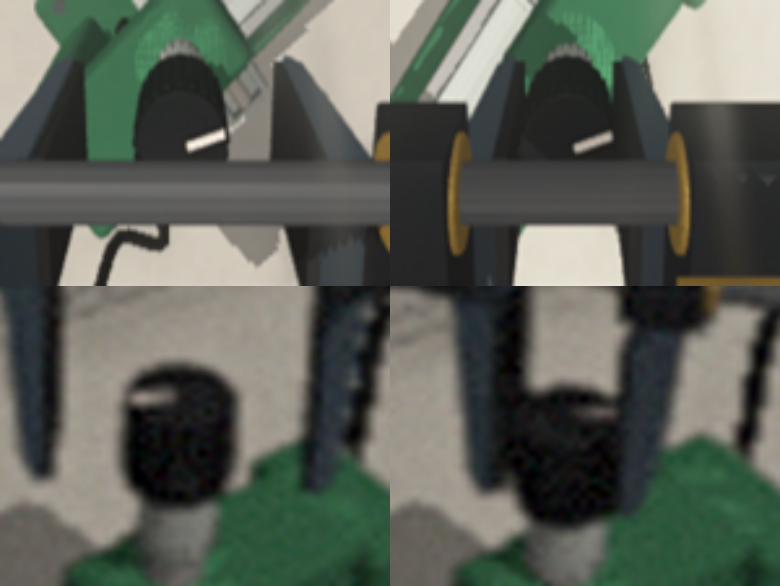

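The white mark sits at the same place between the fingers in both wrist crops (about (206,141) before, (593,143)−390 now). So the cap turned with the grip, with no finger slip, and the foot has landed. About 37° of slip so far; 20° more makes about three clicks, then I release.

Emit:
send_rows(targets="0 0 0 0 0 5 20;0 0 0 0 0 10 20;0 0 0 0 0 15 20;0 0 0 0 0 20 20;0 0 0 0 0 20 20")

```text
time_s: 12.23
ee_pos: [582.1, 9.9, 151.2]
ee_rot: [180.0, -0.1, 23.0]
force: [2.2, 4.8, 2.2]
gripper_width: 29.2
gripper_force: 18.0
```

```bash
python3 r.py
```

```text
Tz [-0.009  0.004  0.023  0.01   0.018] 0.009 Fz 2.6 F [1.9 4.7 2.7] [582.1   9.9 151.2] [-1.80e+02 -1.00e-01  2.31e+01] q6 66.7 12.4333
```

Emit:
send_rows(targets="0 0 0 0 0 0 36;0 0 0 0 0 0 45;0 0 0 0 0 0 60;0 0 0 0 0 0 70;0 0 0 0 0 0 70;0 0 0 0 0 0 70;0 0 0 0 0 0 70")

```text
time_s: 13.02
ee_pos: [581.2, 9.3, 150.6]
ee_rot: [180.0, 0.0, 23.0]
force: [0.5, 0.3, 0.8]
gripper_width: 63.6
gripper_force: 0.0
```

Emit:
send_rows(targets="0 0 -0.005 0 0 0 70;0 0 -0.015 0 0 0 70;0 0 -0.03 0 0 0 70;0 0 -0.055 0 0 0 70;0 0 -0.08 0 0 0 70;0 0 -0.1 0 0 0 70;0 0 -0.1 0 0 0 70")

```text
time_s: 13.6
ee_pos: [583.8, 9.5, 256.7]
ee_rot: [179.8, -0.6, 23.0]
force: [0.7, -0.1, 0.1]
gripper_width: 63.7
gripper_force: 0.0
```

```bash
python3 - <<'E'
from h import *
from workcell import eyes
row([450,0,260],183.4)
s=eyes.grab_frame("scene")["image"];cv2.imwrite("pics/fin.png",cv2.resize(s[120:270,170:340],None,fx=4,fy=4,interpolation=cv2.INTER_CUBIC))
E
```

```text
row [-0.1268 -0.0435 -0.0047] [   0.9    0.2 -160.4]  at [583.8   9.5 256.7] [179.8  -0.6  23. ] q [-0.2 17.5 84.7  0.  77.2 66.8] F [ 0.7 -0.1  0.1] T [-0.036  0.087 -0.044] t 13.6 w 63.7 0.0
```

View pics/fin.png

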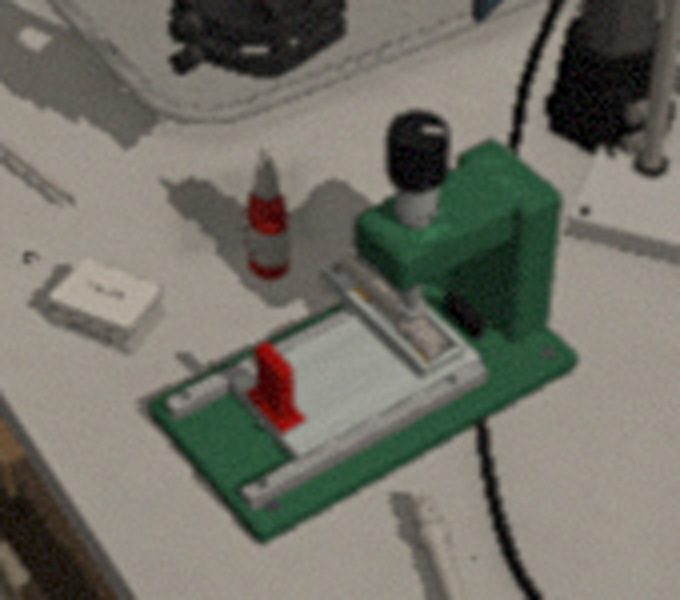

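The foot rests on the spindle (crop (412,295)), the carriage is home, and the cap is lower and free with its mark now at (433,130). The bottle, box and spare spindle look undisturbed.

```bash
python3 -c "
from workcell import env
print(env.job_done())"
```

```text
the job is handed in; nothing more can be done
None
```

The job is handed in: the carriage is home on its stop, the foot is on the spindle, and the cap was turned about 57° past landing (roughly three clicks, judged from turn angle and force since clicks can't be read directly) and released; the bottle, spare spindle and white box were not touched.

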